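# Tighten the shelf riser's turnbuckle and drop its keeper

### The job

Wind the riser's turnbuckle round by its bars until both end frames have drawn in and grip the loose shelf board properly tight between them: feel for where it stiffens and push it up firmly, but not so hard that the board is crushed. Then fold the keeper fully down over the turnbuckle's collar, and leave the cartons and the other things where they are.

Things in the scene. Friction and masses are not known exactly. Their poses are not given: they have to be found in the camera images.
- riser: Low shelf riser fixed on the table: two dark cross rails with a loose white shelf board on them, a grey end frame at each end of the board, a steel turnbuckle across the near side, a keeper on a stand. Origin on the table under the turnbuckle's middle; x points across the turnbuckle to the board, y along the turnbuckle to the keeper's end, z up.
- hub (a point): Middle of the turnbuckle, on its axis: parallel to the riser's y, 95 mm above the table. Its body, a 208 mm open steel frame of 16 mm radius, carries four bars. Turning its top towards the board (riser +x) draws both end frames in, 24 mm each a turn. They start 0.3 to 0.7 turn short of nipping the board; where that is and at what bar angle is not known exactly and must be felt.
- bar_end (a point): Ball centre of one of the four bars, 60 mm from the axis; the others are 90, 180, 270 degrees round. Bars: steel, 9 mm thick, standing out from the body's middle like capstan arms in the riser's plane y = 0, 16 mm black ball on each (68 mm overall). The body turns by pushing a bar and stays where it is left. Turning freely takes about 0.25 N m (4 to 7 N on a bar, more if it rubs).
- frame_left: Grey end frame at +y; it slides in along y with the turnbuckle. Origin: inner face of its lug on the turnbuckle's axis, 150 mm from the hub when both frames touch the board, up to 16 mm more at the start. Its 140 mm post stands just outside, in line with the turnbuckle. Its rubber face, x = 130 to 250 mm in the riser's frame, bears on the board's end, 5 mm farther out than the lug face.
- frame_right: The same at -y. Once both rubber faces bear on the board the turning moment climbs steeply, about 5 N m per radian above the free 0.25. Properly tight: wound to 0.45 to 0.9 N m (11 to 22 N square to a bar 40 mm from the axis, 8 to 15 N at the ball); the thread then holds by itself when let go. Below 0.35 the board is still slack, above 1.15 it is crushed.
- board_mid (a point): Middle of the shelf board: white, 120 x 310 (along y) x 18 mm, lying loose on the rails, 42 mm to 60 mm above the table, two small cartons on it. It may lie a little askew and off-centre between the frames; the frames push it straight as they close. This point is 9 mm above its underside.
- keeper (a joint): Keeper angle, rad: 0 upright, 1.57 lying level on the notched collar at the turnbuckle's +y end (fully home, firm stop). Flat steel flap, 24 mm wide along y, 6 mm thick, 72 mm long, 14 mm roller at its free end. Hinge parallel to y at riser x = -50, y = 92, z = 115 mm; it folds towards +x and down. Stays where left (friction 0.06 N m, 1 to 2 N of push).
- keeper_tip (a point): Centre of the roller at the keeper's free end, 74 mm from its hinge.
- carton_a: Small cardboard carton 70 x 90 x 35 mm on the shelf board (origin under its centre); leave alone.
- carton_b: Small white carton 70 x 70 x 30 mm on the shelf board (origin under its centre); leave alone.
- spanner: Spanner 130 mm long lying flat on the table beneath the turnbuckle; leave alone.
- tape_roll: Tape roll, 80 mm across and 25 mm high, lying on the table near the turnbuckle; leave alone.
- bottle: Amber bottle 68 mm across, 150 mm high, standing at the left of the table; leave alone.
- carton_c: White carton 90 x 120 x 70 mm at the right of the table; leave alone.
- mug: White mug 80 mm across, 90 mm high, at the right of the table; leave alone.

How it is judged:
By the outcome, as a careful person would: the job done as asked, in the order asked, and still so for the second after the job is handed in, with the robot touching nothing.
It also fails if it takes over 72 s, if anything falls off the work surface, if the arm or the gripper's body presses on something with over 40 N, if the wrist force passes 120 N, or if a joint passes its speed limit or range.

### The arm

A 7-joint arm with a two-finger parallel gripper is mounted at the origin on the work surface. World frame = base frame: x ahead of the robot, y to its left, z up, the work surface at z = 0. Lengths are in mm, angles in degrees, forces in N, time in s.
With the tool pointing down it reaches from about 400 to 850 mm from the base axis. Payload 4.4 kg.
Tool frame: the origin (TCP) lies at the very end of the fingers, on their centre line; the grasp point (between the pads) lies 19 mm behind it (ctrl.tcp_to_grasp is the distance from the TCP to the grasp point, in mm); z points along the fingers, x is the direction in which the jaws open and shut, and the axes are right-handed (so a half turn about z gives the same grasp; the last joint's range is limited). The gripper opens to 94 mm and grips with 3 to 60 N. Pads are 16 mm wide; open, the fingers measure 119 mm over their backs; the gripper's body (75 mm by 177 mm) begins 78 mm behind the grasp point.
Start: joints at [66.646, 36.005, 2.206, 86.941, -1.547, 57.084, -1.146], TCP at [217.898, -612.404, 205.478] pointing down, gripper open.
Joint ranges: [-175.42, 175.42], [-21.48, 121.26], [-71.46, 75.88], [10.55, 141.38], [-63.04, 243.04], [13.31, 113.54], [-168.57, 168.57]. Speed limits (degrees/s): [147.25, 147.25, 180, 180, 180, 180, 180].

### API

Orientations are given as [roll, pitch, yaw] about the fixed x, y, z axes, in that order (R = Rz(yaw) Ry(pitch) Rx(roll)).
In Python, from plant import ctrl gives the robot as it stands. The module is installed in compiled form; this text tells all that it offers.
- The arm moves only by the tool arm_command, never from a script. Its argument "rows" is a list of rows, each a list of 4 numbers: the shift along the tool's x, y, z in cm, then the turn about the tool's z in rad. A call has 1 to 12 rows; each row shifts and turns the pose as measured when the row begins, along the tool's axes as they then stand; what a row does not reach is not made up. A row lasts 1/12 s, in which the tool goes at most 41.7 mm and 7.16 degrees, less where a joint would pass 70% of its speed; a pose out of reach is approached as far as the arm can. A call is refused whole if a number of a shift passes 4.17 or a number of a turn 0.125, either way. A call with a gripper value outside its range is refused whole. "hand" is the closure, from -1 (fully open) to 1 (shut), so that 0 is half open, set as the call begins (left out, the last holds). The fingers move at their own pace and stop on an object; "newtons" is the grip in N (left out, the last holds). Time passes only in rows, so rows that do not move let the fingers close. It gives the time, the measured TCP pose, the force and the opening at its end, in the units of the state.
- ctrl.get_state(): the state, without advancing time (a new reading comes with each control period).
- ctrl.camera(name): name is "scene" or "side" or "wrist"; returns a dict with "image" (420x560x3 uint8, red, green, blue), "depth" (420x560 float32, mm along the optical axis (not along the pixel's ray), 0 where there is no reading), "vertical_fov" (degrees; the focal length in pixels is half the picture's height over the tangent of half this angle, whatever the lens; pixels are square), "cx", "cy" (the principal point, pixels), "D" ([k1, k2, p1, p2, k3] as OpenCV has them; the pictures are not rectified), "R" (3x3) and "t" (3): a world point X has camera coordinates R X + t. Camera axes: x right, y down, z forward; pixel columns grow to the right and rows downward; lengths in mm; the calibration is good to about 2 mm. A picture is of the moment at which its call begins.
- ctrl.job_done(): hands the job in, once; it reports no verdict.
The state is a dict: "time_s": time; "joint_positions": joint angles; "qd": joint speeds; "tau": joint torques, N m; "ee_pos": TCP position; "eef_rot": TCP orientation; "wrist_force": force on the tool from outside, world axes, zero at the start; "torque": the same for the moment, N m; "grip_width": finger opening in mm.
Only numpy, scipy, OpenCV 4.12 (cv2) and the standard library are available. Lean on these libraries where they do the work, as an engineer would, in place of code of your own. Each camera call takes 0.05 s, during which the arm holds its last target.

## Working session

There is one attempt and no reset: what is moved stays moved. The work goes in short steps, Python scripts to look and compute and a tool call to move; the robot and the scene stay as the last step left them, time stands still between calls to the robot, and variables do not carry over. Pictures are saved under pics/ and viewed, and the job is handed in when it is done.

Besides the shell and the picture viewer there is one more tool, called after "Call:" as name(argument=value, ...) on one line, values as JSON. arm_command: Moves the arm, as the interface text tells. Its arguments: {"type":"object","properties":{"rows":{"type":"array"},"hand":{"type":"number"},"newtons":{"type":"number"}},"required":["rows"]}

```bash
mkdir -p pics; ls; cat > h.py <<'E'
import numpy as np, cv2
from plant import ctrl
from scipy.spatial.transform import Rotation as Ro
def cam(n,save=None):
    c=ctrl.camera(n)
    f=210/np.tan(np.radians(c['vertical_fov'])/2)
    c['K']=np.array([[f,0,c['cx']],[0,f,c['cy']],[0,0,1]]);c['Dv']=np.array(c['D'],float)
    c['R']=np.array(c['R']);c['t']=np.array(c['t'])
    if save: cv2.imwrite('pics/'+save,c['image'][:,:,::-1])
    return c
def ray(c,u,v):
    p=cv2.undistortPoints(np.array([[[u,v]]],float),c['K'],c['Dv'])[0,0]
    d=c['R'].T@np.array([p[0],p[1],1.]); o=-c['R'].T@c['t']
    return o,d
def onz(c,u,v,z):
    o,d=ray(c,u,v); return o+d*(z-o[2])/d[2]
def dep(c,u,v):
    o,d=ray(c,u,v); return o+d*c['depth'][int(round(v)),int(round(u))]
def proj(c,X):
    r,_=cv2.Rodrigues(c['R']); return cv2.projectPoints(np.array(X,float).reshape(-1,1,3),r,c['t'],c['K'],c['Dv'])[0][:,0]
def cloud(c):
    v,u=np.mgrid[0:420,0:560]
    p=cv2.undistortPoints(np.stack([u,v],-1).reshape(-1,1,2).astype(float),c['K'],c['Dv'])[:,0]
    z=c['depth'].reshape(-1,1)
    P=np.hstack([p*z,z]); X=(P-c['t'])@c['R']
    X[z[:,0]==0]=np.nan
    return X.reshape(420,560,3)
def st():
    s=ctrl.get_state(); return s
E
python3 - <<'E'
from h import *
for n in ['scene','side','wrist']:
    c=cam(n,n+'0.png'); print(n,c['vertical_fov'],c['D'],-c['R'].T@c['t'],c['R'][2])
s=st(); print(s)
E
```

```text
pics
scene 51.41769000241171 [-0.05797042  0.          0.          0.          0.        ] [1269.3103326   658.95746804 1186.48634252] [-0.47482825 -0.46839382 -0.74508077]
side 45.12075778202265 [0.01106356 0.         0.         0.         0.        ] [ -66.67533216 1014.55655079 1180.8009691 ] [ 0.40593114 -0.65428583 -0.63806737]
wrist 65.70150266372372 [0.00957757 0.         0.         0.         0.        ] [ 282.54703755 -587.77969907  383.35296349] [-0.224463   -0.0776711  -0.97138229]
{'time_s': 0.15, 'joint_positions': array([66.64491563, 36.04683363,  2.20429509, 86.98138147, -1.54639447,
       57.08252621, -1.14639901]), 'qd': array([ 0.08777221, -0.11877394, -0.05692713, -0.28981789,  0.07724164,
        0.03088055, -0.11236938]), 'tau': array([ 1.95201865e-03, -5.50091386e+01,  1.14544004e+00, -1.86817342e+01,
       -5.20091015e-02,  2.08752591e-02,  1.25192742e-04]), 'ee_pos': array([ 217.73437834, -611.92814489,  204.77289829]), 'eef_rot': array([ 1.79998369e+02,  8.10143027e-02, -7.04162096e+01]), 'wrist_force': array([ 0.41325764, -0.00871031,  0.50133968]), 'torque': array([-0.06517968,  0.03157394,  0.00355737]), 'grip_width': 94.18029769592508}
```

View pics/scene0.png

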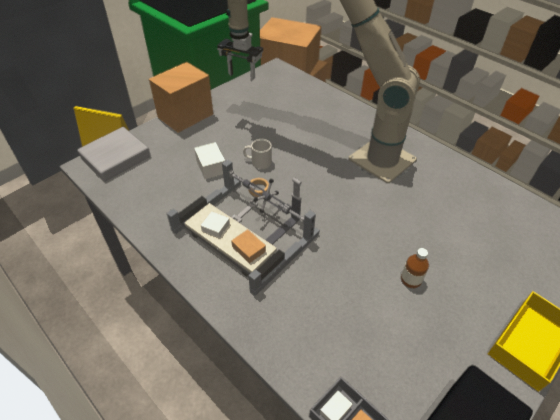

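View pics/side0.png

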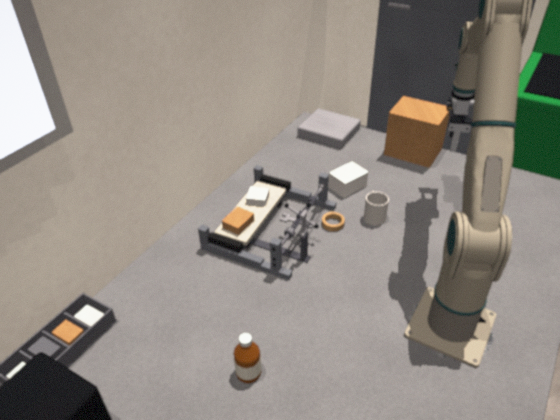

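View pics/wrist0.png

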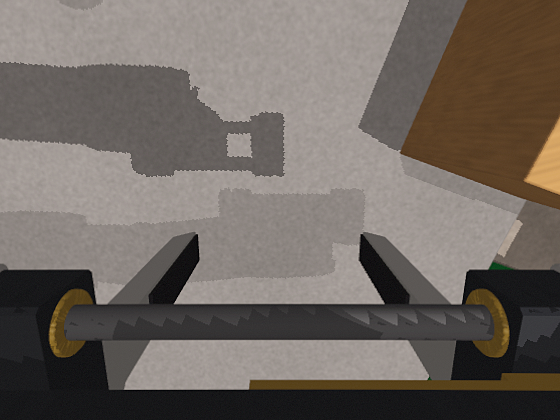

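```bash
python3 - <<'E'
from h import *
c=cam('scene'); im=c['image'][:,:,::-1]
cv2.imwrite('pics/s_z.png',cv2.resize(im[145:295,160:330],None,fx=4.6,fy=3.9*4.6/4.6*1.0+0.0,interpolation=cv2.INTER_CUBIC) if 0 else cv2.resize(im[150:290,160:330],(765,595*765//765) if 0 else (714,588),interpolation=cv2.INTER_CUBIC))
d=cam('side'); im=d['image'][:,:,::-1]
cv2.imwrite('pics/d_z.png',cv2.resize(im[155:275,195:345],(750,600),interpolation=cv2.INTER_CUBIC))
np.savez('c0.npz',s=cloud(c),d=cloud(d),si=c['image'],di=d['image'])
for C,(a,b,e,f) in ((cloud(c),(150,290,160,330)),(cloud(d),(155,275,195,345))):
    P=C[a:b,e:f].reshape(-1,3); P=P[np.isfinite(P[:,0])]; print(len(P)); Q=P[P[:,2]>15]; print(np.percentile(Q,[0,2,50,98,100],axis=0).round())
print(dep(c,215,222),dep(c,250,243),dep(d,238,220),dep(d,258,196))
E
```

```text
23695
[[ 337. -522.   15.]
 [ 395. -454.   19.]
 [ 707. -110.   65.]
 [ 829.  102.  143.]
 [ 848.  109.  201.]]
17926
[[ 445. -481.   15.]
 [ 485. -412.   18.]
 [ 689.  -39.   61.]
 [ 816.  107.  141.]
 [ 846.  115.  199.]]
[ 751.68417332 -150.44988222   90.38201574] [ 7.31259981e+02 -4.39884087e-01  9.68513989e+01] [720.06651956  12.98152933  97.91846441] [ 735.40335798 -131.82661437   93.95188109]
```

View pics/s_z.png

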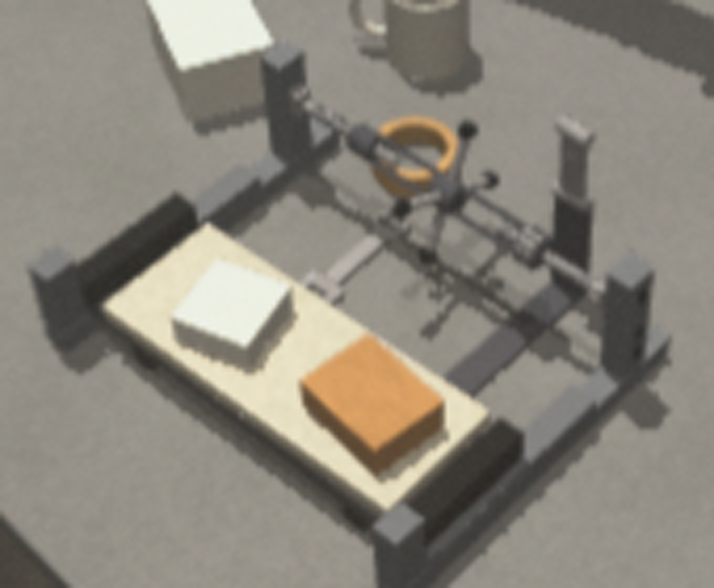

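View pics/d_z.png

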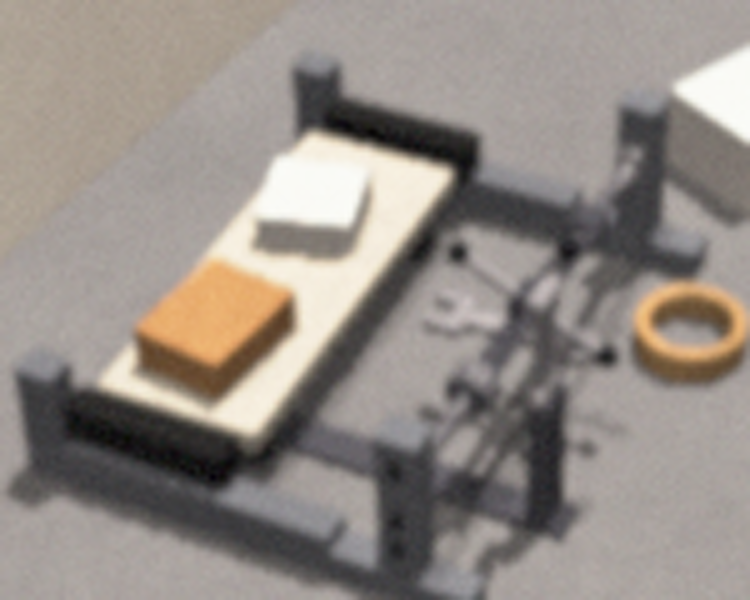

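```bash
cat >> h.py <<'E'
def tri(c1,p1,c2,p2):
    o1,d1=ray(c1,*p1);o2,d2=ray(c2,*p2)
    d1=d1/np.linalg.norm(d1);d2=d2/np.linalg.norm(d2)
    A=np.stack([d1,-d2],1);k=np.linalg.lstsq(A,o2-o1,rcond=None)[0]
    a=o1+d1*k[0];b=o2+d2*k[1]; return (a+b)/2,np.linalg.norm(a-b)
E
python3 - <<'E'
from h import *
c=cam('scene');d=cam('side')
S=lambda u,v:(160+u/4.2-.4,150+v/4.2-.4); D=lambda u,v:(195+u/5-.4,155+v/5-.4)
for n,a,b in (('postR',(285,52),(645,103)),('postL',(630,270),(408,435)),('farR',(58,265),(318,65)),('farL',(400,522),(45,362))):
    print(n,onz(c,*S(*a),140).round(1),onz(d,*D(*b),140).round(1),tri(c,S(*a),d,D(*b)))
sb=[(467,130),(488,180),(403,208),(428,255)];db=[(458,252),(568,250),(608,355),(430,413)]
for i,a in enumerate(sb):
  for j,b in enumerate(db):
    p,e=tri(c,S(*a),d,D(*b))
    if e<12: print(i,j,p.round(1),round(e,1))
E
```

```text
postR [ 562.7 -303.8  140. ] [ 564.8 -297.2  140. ] (array([ 564.90483662, -299.78783594,  140.91694844]), np.float64(4.713634577380498))
postL [536.1  72.2 140. ] [532.5  77.2 140. ] (array([534.69322414,  72.04752563, 136.5744036 ]), np.float64(3.1956018202910172))
farR [ 846.  -238.5  140. ] [ 791.2 -223.6  140. ] (array([ 827.98791953, -276.65344855,   95.41577723]), np.float64(0.07422409789342543))
farL [818.  118.2 140. ] [764.  132.8 140. ] (array([799.07408548,  95.49128147,  96.00813868]), np.float64(0.1159908300655924))
0 1 [ 527.2 -115.6  151.2] 2.8
1 0 [571.2 -47.9 177.1] 1.9
1 2 [ 498.2 -120.5   69.4] 2.5
2 0 [ 606.  -108.2  123.1] 2.5
2 2 [ 532.4 -192.     2.8] 7.7
```

Call:
arm_command(rows=[[0,0,-1,-0.12],[0,0,-1,-0.12],[0,0,-1,-0.12],[0,0,-1,-0.12],[0,0,-1,-0.12],[0,0,-1,-0.12],[0,0,-1,-0.12],[0,0,-1,-0.12],[0,0,-1,-0.12],[0,0,0,-0.12],[0,0,0,-0.12]])

```text
time_s: 1.27
ee_pos: [217.2, -611.3, 298.5]
eef_rot: [-179.8, 0.2, 8.2]
wrist_force: [0.2, 0.4, -0.4]
grip_width: 93.6
```

Call:
arm_command(rows=[[2.6,-3.1,0,0.06],[2.6,-3.1,0,0],[2.6,-3.1,0,0],[2.6,-3.1,0,0],[2.6,-3.1,0,0],[2.6,-3.1,0,0],[2.6,-3.1,0,0],[2.6,-3.1,0,0],[2.6,-3.1,0,0],[2.6,-3.1,0,0],[2.6,-3.1,0,0],[2.6,-3.1,0,0]])

```text
time_s: 2.27
ee_pos: [495.6, -212.1, 295.5]
eef_rot: [179.6, 0.3, 3.6]
wrist_force: [-0.0, -0.4, -0.6]
grip_width: 94.2
```

```bash
python3 - <<'E'
from h import *
s=st(); p=s['ee_pos'];print(p,s['eef_rot'])
d=np.array([551.4,-143])-p[:2]; a=np.radians(s['eef_rot'][2]); x=np.array([np.cos(a),np.sin(a)]); y=np.array([np.sin(a),-np.cos(a)]); print(d@x,d@y)
E
```

```text
[ 495.59548319 -212.07837697  295.51775091] [179.63811757   0.3484564    3.60594215]
60.03865277854503 -65.43184571554028
```

Call:
arm_command(rows=[[2.0,-2.2,0,-0.02],[2.0,-2.2,0.5,0],[1.8,-2.0,0.5,0],[0,0,0,0],[0,0,0,0]])

```text
time_s: 2.68
ee_pos: [555.9, -128.3, 285.5]
eef_rot: [179.9, 0.0, 5.7]
wrist_force: [0.5, -0.9, -0.7]
grip_width: 94.1
```

```bash
python3 - <<'E'
from h import *
s=st(); print(s['ee_pos'],s['eef_rot'],s['wrist_force'])
c=cam('wrist','w1.png'); C=cloud(c); np.savez('w1.npz',C=C,im=c['image'])
E
```

```text
[ 555.90306414 -128.27642201  285.5468997 ] [1.79885832e+02 1.41860795e-02 5.71456343e+00] [ 0.45059213 -0.94039859 -0.67301744]
```

View pics/w1.png

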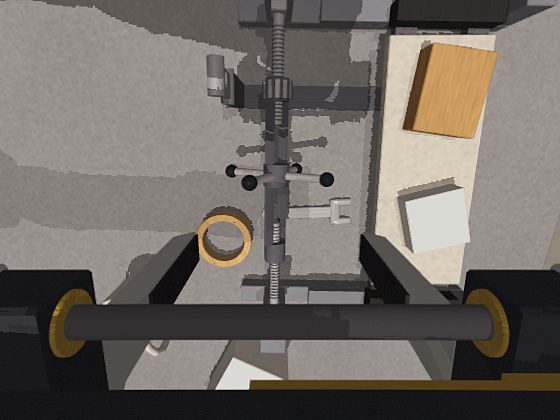

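```bash
python3 - <<'E'
from h import *
from plant import ctrl
c=cam('wrist')
C=cloud(c); im=c['image'].astype(int)
dark=(im.max(2)<45).astype(np.uint8); dark[240:]=0; dark[:130]=0; dark[:,:215]=0;dark[:,345:]=0
n,l,s,ct=cv2.connectedComponentsWithStats(dark)
for i in range(1,n):
    if s[i,4]>40:
        u,v=ct[i]; P=C[l==i]; print(ct[i].round(1),s[i,4],np.nanpercentile(P,[10,50],axis=0)[1].round(1),'top z',np.nanpercentile(P[:,2],95).round(1))
# axis: points with z 80..115 along screws rows 20-60 and 260-290
for r0,r1 in ((15,75),(100,125),(205,235),(262,295)):
    P=C[r0:r1,255:300].reshape(-1,3); Q=P[(P[:,2]>85)&(P[:,2]<118)]; print(r0,len(Q),np.nanmean(Q,0).round(1),np.nanpercentile(Q[:,2],97))
for q in ((215,62),(215,88),(232,90)): print(q,C[q[1],q[0]])
E
```

```text
[230.4 171. ] 95 [ 496.8 -116.    74.6] top z 77.2
[297.5 167.9] 52 [ 579.3 -107.1   45.4] top z 47.7
[326.3 179.7] 155 [ 604.4 -107.5  125.9] top z 128.2
[249.1 182.9] 187 [ 526.2 -113.8  154.5] top z 156.5
15 678 [539.9  22.8  98.8] 101.4033888653745
100 578 [545.1 -43.9  99.7] 107.6321063696169
205 580 [ 555.1 -165.6   97.6] 106.93440792324455
262 332 [ 561.  -238.    99.2] 106.31538383908926
(215, 62) [495.67390907 -15.55791607 194.58986592]
(215, 88) [496.82202106 -34.47323257 195.50067434]
(232, 90) [498.98585779 -27.95936023 118.10376242]
```

Call:
arm_command(rows=[[-3.3,-0.9,0,0.02],[-3.3,-0.9,2.0,0],[0,0,3.5,0],[0,0,3.5,0],[0,0,3.0,0],[0,0,1.5,0],[0,0,0,0]], hand=1, newtons=30)

```text
time_s: 3.37
ee_pos: [482.8, -130.7, 149.6]
eef_rot: [179.3, -0.3, 3.2]
wrist_force: [-0.1, -0.9, 0.0]
grip_width: 50.7
```

```bash
cat >> h.py <<'E'
H=np.array([550.7,-110.8]); EX=np.array([.9967,.0807]); EY=np.array([-.0807,.9967])
def rep():
    s=st(); p=s['ee_pos']; d=p[:2]-H; f=s['wrist_force']
    print('t',round(s['time_s'],2),'riser X,Y,Z',(d@EX).round(1),(d@EY).round(1),p[2].round(1),'rot',s['eef_rot'].round(1),'F riser',(f[:2]@EX).round(2),(f[:2]@EY).round(2),f[2].round(2),'grip',round(s['grip_width'],1))
E
python3 -c "
from h import *
rep()
c=cam('wrist','w2.png');rep()"
```

```text
t 3.37 riser X,Y,Z -69.2 -14.4 149.6 rot [179.3  -0.3   3.2] F riser -0.18 -0.89 0.02 grip 50.7
t 3.42 riser X,Y,Z -68.8 -14.7 150.8 rot [179.3  -0.4   3.2] F riser 0.18 -0.75 -0.16 grip 46.8
```

View pics/w2.png

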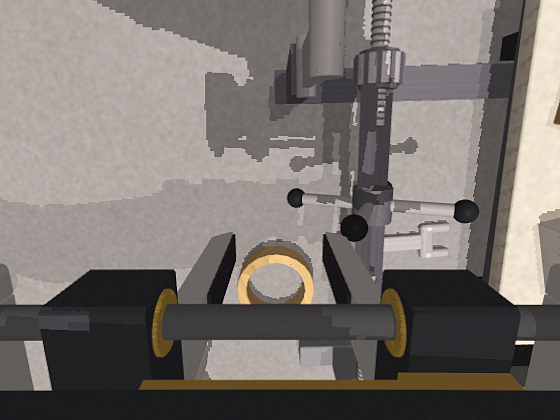

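Call:
arm_command(rows=[[0,0,0,-0.02],[0,0,0,0],[0,0,0,0],[0,0,0,0],[0,0,0,0],[0,-0.7,0,0],[0,-0.7,0,0],[0,0,0,0]])

```text
time_s: 4.08
ee_pos: [486.4, -119.4, 157.2]
eef_rot: [179.0, -1.1, 4.2]
wrist_force: [-0.7, 0.1, -0.0]
grip_width: 0.3
```

```bash
python3 -c "
from h import *
rep()
c=cam('wrist','w3.png');C=cloud(c);im=c['image'].astype(int)
dark=(im.max(2)<45).astype(np.uint8); dark[300:]=0; dark[:130]=0; dark[:,:250]=0
n,l,s,ct=cv2.connectedComponentsWithStats(dark)
for i in range(1,n):
    if s[i,4]>80:
        P=C[l==i]; m=np.nanmedian(P,axis=0); d=m[:2]-H; print(ct[i].round(1),s[i,4],(d@EX).round(1),(d@EY).round(1),m[2].round(1),'top z',np.nanpercentile(P[:,2],97).round(1))
"
```

```text
t 4.08 riser X,Y,Z -64.8 -3.4 157.2 rot [179.   -1.1   4.2] F riser -0.72 0.19 -0.04 grip 0.3
[474.7 238.6] 882 137.8 -60.2 26.5 top z 31.5
[372.7 199.6] 97 7.5 10.2 96.2 top z 105.9
[288.1 207.6] 199 -55.6 0.0 74.6 top z 76.7
[448.8 225.2] 386 51.5 -0.2 125.3 top z 128.4
[342.4 241.5] 494 -27.0 0.1 154.0 top z 156.7
[276.4 268.7] 143 -66.6 6.8 205.5 top z 226.6
[281.2 267.1] 112 -64.5 6.8 201.8 top z 225.7
[260.3 284.3] 652 -70.8 33.3 266.7 top z 273.3
[332.1 284.9] 2766 -54.3 33.2 267.5 top z 273.5
```

View pics/w3.png

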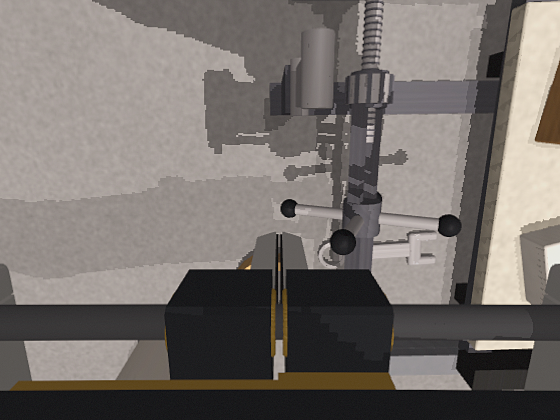

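Call:
arm_command(rows=[[0.3,-0.3,1.0,0],[0.3,0,0.8,0],[0.5,0,0,0],[0.5,0,0,0],[0.5,0,0,0],[0.5,0,0,0]])

```text
time_s: 4.63
ee_pos: [507.6, -115.0, 135.8]
eef_rot: [179.0, -0.2, 4.2]
wrist_force: [-8.8, 0.8, 6.4]
grip_width: 0.3
```

```bash
python3 -c "
from h import *
rep()"
```

```text
t 4.63 riser X,Y,Z -43.3 -0.7 135.8 rot [179.   -0.2   4.2] F riser -8.72 1.48 6.37 grip 0.3
```

Call:
arm_command(rows=[[0.8,0,-0.1,0],[0.8,0,-0.1,0],[0.8,0,-0.1,0],[0.8,0,0,0],[0.8,0,0,0],[0.8,0,0.1,0],[0.7,0,0.2,0]])

```text
time_s: 5.22
ee_pos: [540.4, -114.1, 131.6]
eef_rot: [179.0, 2.9, 3.8]
wrist_force: [-5.7, -1.2, 4.7]
grip_width: 0.1
```

```bash
python3 -c "
from h import *
rep()"
```

```text
t 5.22 riser X,Y,Z -10.5 -2.4 131.6 rot [179.    2.9   3.8] F riser -5.82 -0.73 4.73 grip 0.1
```

Call:
arm_command(rows=[[1.2,-0.2,0,0],[1.2,0,0,0],[1.2,0,0.2,0],[0,0,0,0]])

```text
time_s: 5.55
ee_pos: [564.3, -111.9, 123.0]
eef_rot: [178.9, 4.7, 3.6]
wrist_force: [0.2, -0.4, 0.2]
grip_width: 0.4
```

```bash
python3 -c "
from h import *
rep()
c=cam('wrist','w4.png')
rep()"
```

```text
t 5.55 riser X,Y,Z 13.5 -2.2 123.0 rot [178.9   4.7   3.6] F riser 0.2 -0.37 0.21 grip 0.4
t 5.6 riser X,Y,Z 13.1 -2.3 123.2 rot [178.9   4.7   3.6] F riser -0.15 0.13 -0.06 grip 0.5
```

View pics/w4.png

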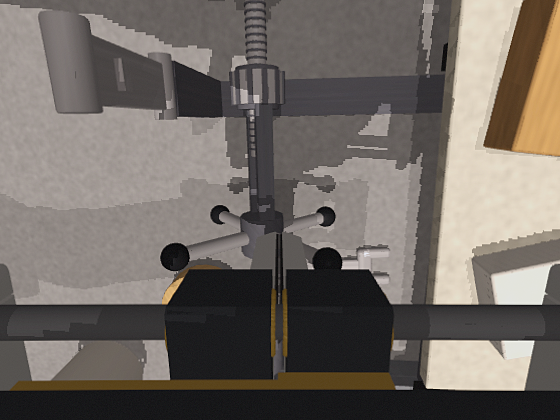

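Call:
arm_command(rows=[[-0.7,0,-2.0,0],[-0.5,-0.1,-3.5,0],[-3.0,0,-2.0,0],[-3.5,0,0,0],[-2.5,0,0,0],[0,0,0,0]])

```text
time_s: 6.1
ee_pos: [470.7, -115.4, 209.2]
eef_rot: [178.9, 4.0, 3.7]
wrist_force: [-0.9, 0.3, -0.1]
grip_width: 0.3
```

```bash
cat >> h.py <<'E'
def balls(c,pr=True):
    C=cloud(c);im=c['image'].astype(int)
    dark=(im.max(2)<45).astype(np.uint8); dark[300:]=0
    n,l,s,ct=cv2.connectedComponentsWithStats(dark); out=[]
    for i in range(1,n):
        if s[i,4]>40:
            P=C[l==i]; m=np.nanmedian(P,axis=0); d=m[:2]-H; x=d@EX;y=d@EY
            if abs(x)<75 and abs(y)<8 and 30<m[2]<163:
                z=np.nanpercentile(P[:,2],97)-8; print('ball',ct[i].round(1),s[i,4],x.round(1),y.round(1),'z',z.round(1),'r',np.hypot(x,z-95).round(1),'phi',np.degrees(np.arctan2(x,z-95)).round(1))
E
python3 -c "
from h import *
rep()
c=cam('wrist','w5.png')
rep(); balls(c)"
```

```text
t 6.1 riser X,Y,Z -80.1 1.8 209.2 rot [178.9   4.    3.7] F riser -0.89 0.41 -0.15 grip 0.3
t 6.15 riser X,Y,Z -77.6 1.8 209.3 rot [178.9   3.8   3.7] F riser 0.04 -0.36 1.42 grip 0.5
ball [325.4 194.6] 117 -42.1 -0.1 z 50.6 r 61.2 phi -136.5
ball [413.1 195.1] 109 44.8 0.9 z 54.3 r 60.5 phi 132.3
ball [330.1 218.8] 268 -44.7 0.1 z 135.0 r 60.0 phi -48.2
ball [441.4 220.7] 312 38.0 -0.4 z 138.8 r 58.0 phi 40.9
```

View pics/w5.png

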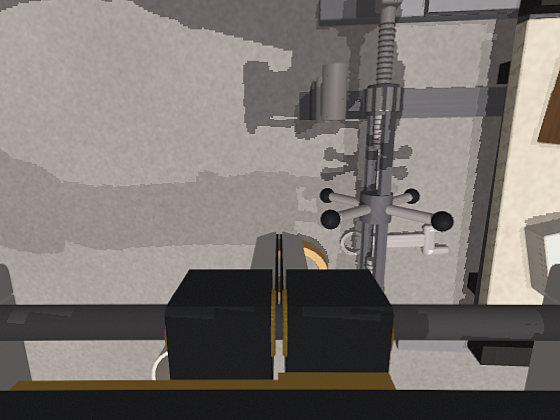

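Call:
arm_command(rows=[[3.5,0.1,0,0],[3.5,0.1,0,-0.01],[3.5,0,0,0],[2.5,0,1.5,0],[0,0,1.0,0]])

```text
time_s: 6.57
ee_pos: [612.6, -110.3, 178.2]
eef_rot: [178.7, 3.0, 4.1]
wrist_force: [-0.5, -0.5, 0.3]
grip_width: 0.4
```

```bash
python3 -c "
from h import *
rep()"
```

```text
t 6.57 riser X,Y,Z 61.7 -4.5 178.2 rot [178.7   3.    4.1] F riser -0.54 -0.42 0.34 grip 0.4
```

Call:
arm_command(rows=[[-0.9,-0.4,1.0,0],[0,0,1.2,0],[0,0,1.0,0],[0,0,1.0,0],[0,0,1.0,0]])

```text
time_s: 6.98
ee_pos: [616.1, -105.3, 125.8]
eef_rot: [178.8, 1.5, 4.2]
wrist_force: [9.0, 1.1, 13.4]
grip_width: 0.4
```

```bash
python3 -c "
from h import *
rep()"
```

```text
t 6.98 riser X,Y,Z 65.6 0.2 125.8 rot [178.8   1.5   4.2] F riser 9.09 0.35 13.43 grip 0.4
```

Call:
arm_command(rows=[[0.3,0,-2.0,0],[0,0,-2.5,0],[-0.8,0,0,0],[0,0,0,0]])

```text
time_s: 7.32
ee_pos: [615.7, -104.4, 170.4]
eef_rot: [178.8, 1.1, 4.2]
wrist_force: [-0.8, -0.4, -1.5]
grip_width: 0.6
```

```bash
python3 -c "
from h import *
rep()
c=cam('wrist','w6.png')
balls(c);rep()"
```

```text
t 7.32 riser X,Y,Z 65.3 1.1 170.4 rot [178.8   1.1   4.2] F riser -0.87 -0.36 -1.47 grip 0.6
ball [251.  201.7] 140 37.3 0.2 z 45.2 r 62.3 phi 143.2
ball [154.8 205.9] 151 -48.5 0.5 z 60.4 r 59.5 phi -125.5
ball [256.1 230. ] 303 48.7 0.8 z 129.3 r 59.5 phi 54.8
ball [131.  238.8] 460 -31.9 -0.4 z 143.5 r 58.1 phi -33.3
t 7.37 riser X,Y,Z 66.6 1.2 170.7 rot [178.8   1.    4.2] F riser 0.4 -0.11 0.38 grip 0.5
```

View pics/w6.png

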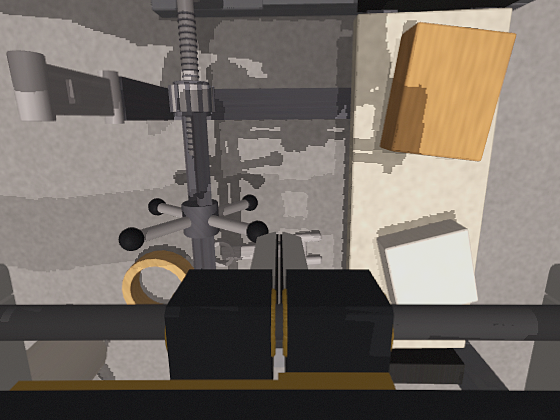

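Call:
arm_command(rows=[[-1.6,0.1,1.0,0],[0,0,1.0,0],[0,0,0.8,0],[0,0,0.8,0]])

```text
time_s: 7.7
ee_pos: [603.9, -107.4, 133.7]
eef_rot: [178.8, 0.5, 4.2]
wrist_force: [5.8, 0.7, 9.3]
grip_width: 0.8
```

```bash
python3 -c "
from h import *
rep()"
```

```text
t 7.7 riser X,Y,Z 53.3 -0.9 133.7 rot [178.8   0.5   4.2] F riser 5.84 0.27 9.31 grip 0.8
```

Call:
arm_command(rows=[[0,0,0.8,0],[0,0,0.8,0],[0,0,0.7,0]])

```text
time_s: 7.95
ee_pos: [614.8, -106.5, 112.0]
eef_rot: [178.8, -0.6, 4.3]
wrist_force: [-0.2, -0.3, 4.4]
grip_width: 0.7
```

```bash
python3 -c "
from h import *
rep()"
```

```text
t 7.95 riser X,Y,Z 64.3 -0.9 112.0 rot [178.8  -0.6   4.3] F riser -0.25 -0.27 4.43 grip 0.7
```

Call:
arm_command(rows=[[-0.2,0,0.5,0],[-0.2,0,0.4,0]])

```text
time_s: 8.12
ee_pos: [616.4, -106.3, 102.6]
eef_rot: [178.8, -1.1, 4.3]
wrist_force: [3.0, 0.2, 5.3]
grip_width: 0.5
```

```bash
python3 -c "
from h import *
rep()"
```

```text
t 8.12 riser X,Y,Z 65.8 -0.8 102.6 rot [178.8  -1.1   4.3] F riser 2.99 -0.07 5.32 grip 0.5
```

Call:
arm_command(rows=[[-0.1,0,0.4,0],[-0.1,0,0.4,0]])

```text
time_s: 8.28
ee_pos: [617.0, -106.3, 94.3]
eef_rot: [178.8, -1.4, 4.3]
wrist_force: [1.6, -0.6, 5.1]
grip_width: 0.6
```

```bash
python3 -c "
from h import *
rep()"
```

```text
t 8.28 riser X,Y,Z 66.5 -0.8 94.3 rot [178.8  -1.4   4.3] F riser 1.57 -0.68 5.07 grip 0.6
```

Call:
arm_command(rows=[[-0.5,0,0.4,0],[-0.4,0,0.4,0]])

```text
time_s: 8.45
ee_pos: [615.5, -106.3, 87.1]
eef_rot: [178.8, -2.2, 4.4]
wrist_force: [5.9, -0.2, 3.7]
grip_width: 0.4
```

```bash
python3 -c "
from h import *
rep()"
```

```text
t 8.45 riser X,Y,Z 65.0 -0.7 87.1 rot [178.8  -2.2   4.4] F riser 5.86 -0.63 3.75 grip 0.4
```

Call:
arm_command(rows=[[-0.4,0,0.4,0],[-0.3,0,0.4,0]])

```text
time_s: 8.62
ee_pos: [614.3, -106.4, 79.8]
eef_rot: [178.8, -2.9, 4.5]
wrist_force: [3.4, -0.4, 3.3]
grip_width: 1.0
```

```bash
python3 -c "
from h import *
rep()"
```

```text
t 8.62 riser X,Y,Z 63.7 -0.7 79.8 rot [178.8  -2.9   4.5] F riser 3.35 -0.7 3.3 grip 1.0
```

Call:
arm_command(rows=[[0.6,0,-2.5,0],[0.3,0,-3.5,0],[0,0,-3.5,0],[-1.0,0,-2.0,0],[-2.0,0,0,0],[0,0,0,0]])

```text
time_s: 9.12
ee_pos: [573.5, -106.2, 187.9]
eef_rot: [179.1, -1.1, 4.4]
wrist_force: [-2.4, -0.1, -0.7]
grip_width: 0.5
```

```bash
python3 -c "
from h import *
rep()
c=cam('wrist','w7.png')
balls(c);rep()"
```

```text
t 9.12 riser X,Y,Z 23.1 2.7 187.9 rot [179.1  -1.1   4.4] F riser -2.4 0.06 -0.65 grip 0.5
ball [229.1 197.9] 70 -24.1 0.8 z 38.4 r 61.5 phi -157.0
ball [312.7 206.3] 173 56.4 0.1 z 72.8 r 60.6 phi 111.5
ball [177.5 222. ] 298 -54.2 -0.4 z 116.5 r 58.3 phi -68.3
t 9.17 riser X,Y,Z 25.6 2.9 188.1 rot [179.1  -1.3   4.4] F riser 0.2 -0.19 -0.39 grip 0.4
```

View pics/w7.png

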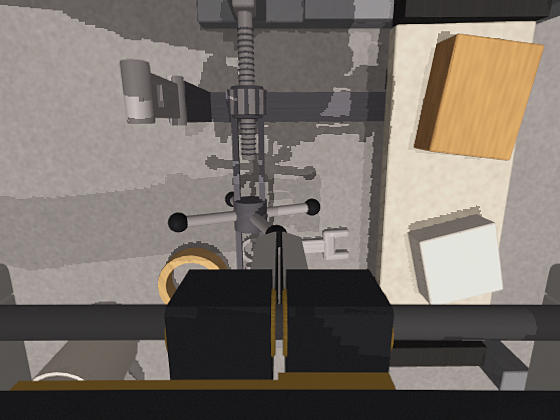

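Call:
arm_command(rows=[[-2.2,0.2,0,0],[-2.2,0.1,1.0,0],[0,0,2.0,0],[0,0,1.5,0],[0,0,0.5,0]])

```text
time_s: 9.58
ee_pos: [529.8, -113.1, 131.6]
eef_rot: [179.2, -0.9, 4.4]
wrist_force: [-0.0, -0.4, 0.8]
grip_width: 0.6
```

```bash
python3 -c "
from h import *
rep()"
```

```text
t 9.58 riser X,Y,Z -21.0 -0.6 131.6 rot [179.2  -0.9   4.4] F riser -0.04 -0.36 0.84 grip 0.6
```

Now push +x.

Call:
arm_command(rows=[[1.0,0,-0.5,0],[0.8,0,-0.1,0],[0.7,0,0,0],[0.7,0,0,0]])

```text
time_s: 9.92
ee_pos: [556.4, -110.5, 132.2]
eef_rot: [179.3, 0.2, 4.3]
wrist_force: [-6.5, -0.1, -1.7]
grip_width: 0.6
```

```bash
python3 -c "
from h import *
rep()"
```

```text
t 9.92 riser X,Y,Z 5.7 -0.1 132.2 rot [179.3   0.2   4.3] F riser -6.51 0.41 -1.66 grip 0.6
```

Call:
arm_command(rows=[[0.7,0,0,0],[0.7,0,0,0]])

```text
time_s: 10.08
ee_pos: [563.3, -109.9, 129.3]
eef_rot: [179.4, 1.2, 4.3]
wrist_force: [-7.1, 0.4, 0.3]
grip_width: 0.5
```

```bash
python3 -c "
from h import *
rep()"
```

```text
t 10.08 riser X,Y,Z 12.7 -0.2 129.3 rot [179.4   1.2   4.3] F riser -7.03 0.95 0.3 grip 0.5
```

Call:
arm_command(rows=[[0.7,0,0,0],[0.7,0,0,0]])

```text
time_s: 10.25
ee_pos: [569.2, -109.5, 126.1]
eef_rot: [179.4, 2.4, 4.2]
wrist_force: [-7.8, -0.8, 0.3]
grip_width: 0.4
```

```bash
python3 -c "
from h import *
rep()"
```

```text
t 10.25 riser X,Y,Z 18.6 -0.2 126.1 rot [179.4   2.4   4.2] F riser -7.89 -0.2 0.25 grip 0.4
```

Call:
arm_command(rows=[[0.7,0,0,0],[0.5,0,0,0]])

```text
time_s: 10.42
ee_pos: [573.9, -109.1, 123.1]
eef_rot: [179.4, 3.5, 4.2]
wrist_force: [-5.8, -0.3, 3.5]
grip_width: 0.5
```

```bash
python3 -c "
from h import *
rep()"
```

```text
t 10.42 riser X,Y,Z 23.3 -0.2 123.1 rot [179.4   3.5   4.2] F riser -5.84 0.22 3.49 grip 0.5
```

Call:
arm_command(rows=[[-0.4,0,-2.0,0],[0,0,-2.0,0],[1.7,0,0,0],[1.4,0,0,0],[0,0,0.5,0]])

```text
time_s: 10.83
ee_pos: [606.5, -105.7, 157.4]
eef_rot: [179.5, 3.5, 4.2]
wrist_force: [-1.2, 0.2, -0.3]
grip_width: 0.9
```

```bash
python3 -c "
from h import *
rep()"
```

```text
t 10.83 riser X,Y,Z 56.0 0.5 157.4 rot [179.5   3.5   4.2] F riser -1.18 0.26 -0.31 grip 0.9
```

Call:
arm_command(rows=[[-0.4,0,0.8,0],[0,0,0.8,0],[0,0,0.7,0]])

```text
time_s: 11.08
ee_pos: [606.0, -105.5, 134.8]
eef_rot: [179.5, 2.8, 4.3]
wrist_force: [11.6, 0.7, 14.9]
grip_width: 0.5
```

```bash
python3 -c "
from h import *
rep()"
```

```text
t 11.08 riser X,Y,Z 55.6 0.8 134.8 rot [179.5   2.8   4.3] F riser 11.58 -0.19 14.94 grip 0.5
```

Call:
arm_command(rows=[[0,0,0.6,0],[0,0,0.6,0]])

```text
time_s: 11.25
ee_pos: [612.8, -104.9, 125.3]
eef_rot: [179.4, 1.8, 4.3]
wrist_force: [3.6, 0.6, 6.9]
grip_width: 0.2
```

```bash
python3 -c "
from h import *
rep()"
```

```text
t 11.25 riser X,Y,Z 62.4 0.8 125.3 rot [179.4   1.8   4.3] F riser 3.67 0.33 6.93 grip 0.2
```

Call:
arm_command(rows=[[-0.5,0,0.5,0],[-0.3,0,0.5,0]])

```text
time_s: 11.42
ee_pos: [615.7, -104.7, 118.9]
eef_rot: [179.4, 0.4, 4.4]
wrist_force: [5.3, -0.3, 6.5]
grip_width: 0.5
```

```bash
python3 -c "
from h import *
rep()"
```

```text
t 11.42 riser X,Y,Z 65.3 0.8 118.9 rot [179.4   0.4   4.4] F riser 5.22 -0.69 6.52 grip 0.5
```

Call:
arm_command(rows=[[-0.2,0,0.4,0],[-0.2,0,0.4,0]])

```text
time_s: 11.58
ee_pos: [617.8, -104.5, 113.2]
eef_rot: [179.3, -0.5, 4.4]
wrist_force: [3.0, 0.1, 5.3]
grip_width: 0.6
```

```bash
python3 -c "
from h import *
rep()"
```

```text
t 11.58 riser X,Y,Z 67.4 0.9 113.2 rot [179.3  -0.5   4.4] F riser 3.0 -0.17 5.33 grip 0.6
```

Call:
arm_command(rows=[[-0.2,0,0.4,0],[-0.2,0,0.4,0]])

```text
time_s: 11.75
ee_pos: [619.4, -104.4, 107.1]
eef_rot: [179.3, -1.3, 4.5]
wrist_force: [4.0, 0.6, 6.1]
grip_width: 0.5
```

```bash
python3 -c "
from h import *
rep()"
```

```text
t 11.75 riser X,Y,Z 69.0 0.8 107.1 rot [179.3  -1.3   4.5] F riser 4.08 0.3 6.14 grip 0.5
```

Call:
arm_command(rows=[[0,0,-1.2,0],[-1.5,0,0,0],[-0.3,0,0.5,0]])

```text
time_s: 12.0
ee_pos: [599.5, -105.6, 113.2]
eef_rot: [179.3, -1.3, 4.5]
wrist_force: [-0.6, -0.0, -0.3]
grip_width: 0.7
```

```bash
python3 -c "
from h import *
rep()"
```

```text
t 12.0 riser X,Y,Z 49.0 1.2 113.2 rot [179.3  -1.3   4.5] F riser -0.58 0.04 -0.32 grip 0.7
```

Call:
arm_command(rows=[[0.3,0,0.6,0],[0,0,0.5,0]])

```text
time_s: 12.17
ee_pos: [601.5, -105.9, 102.0]
eef_rot: [179.3, -1.2, 4.5]
wrist_force: [-0.3, 1.1, 5.8]
grip_width: 0.4
```

```bash
python3 -c "
from h import *
rep()"
```

```text
t 12.17 riser X,Y,Z 51.0 0.8 102.0 rot [179.3  -1.2   4.5] F riser -0.24 1.11 5.82 grip 0.4
```

Call:
arm_command(rows=[[0,0,0.4,0],[0,0,0.4,0]])

```text
time_s: 12.33
ee_pos: [601.7, -106.0, 93.6]
eef_rot: [179.3, -1.1, 4.5]
wrist_force: [-3.8, -0.4, 11.4]
grip_width: 0.6
```

```bash
python3 -c "
from h import *
rep()"
```

```text
t 12.33 riser X,Y,Z 51.2 0.7 93.6 rot [179.3  -1.1   4.5] F riser -3.86 -0.09 11.4 grip 0.6
```

Call:
arm_command(rows=[[0,0,0.4,0],[0,0,0.4,0]])

```text
time_s: 12.5
ee_pos: [601.2, -106.1, 86.7]
eef_rot: [179.2, -1.0, 4.4]
wrist_force: [-6.8, -0.0, 21.2]
grip_width: 0.6
```

```bash
python3 -c "
from h import *
rep()"
```

```text
t 12.5 riser X,Y,Z 50.8 0.6 86.7 rot [179.2  -1.    4.4] F riser -6.77 0.52 21.25 grip 0.6
```

```bash
python3 -c "
from h import *
c=cam('wrist','w8.png')
rep();balls(c);s=st();print(s['torque'],s['tau'])
c=cam('scene','s8.png');
cv2.imwrite('pics/s8z.png',cv2.resize(c['image'][150:250,200:320,::-1],(720,600),interpolation=cv2.INTER_CUBIC))
rep()"
```

```text
t 12.55 riser X,Y,Z 50.6 0.7 86.2 rot [179.2  -1.    4.5] F riser -4.46 0.57 14.76 grip 0.4
ball [ 65.2 274.1] 766 -55.6 0.2 z 108.9 r 57.3 phi -76.0
[ 0.00528392  1.00668452 -0.07656892] [-3.46772047e-01 -4.65289164e+01 -3.51093136e+00 -1.34381837e+01
  2.05296166e-01 -1.69798974e+00  1.18890617e-02]
t 12.6 riser X,Y,Z 50.7 0.7 86.4 rot [179.2  -1.    4.5] F riser -4.95 0.57 13.01 grip 0.5
```

View pics/w8.png

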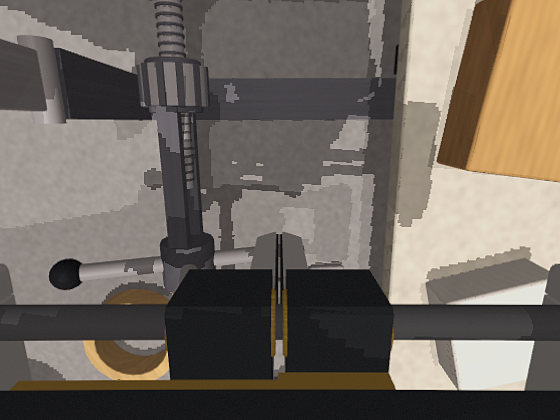

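View pics/s8z.png

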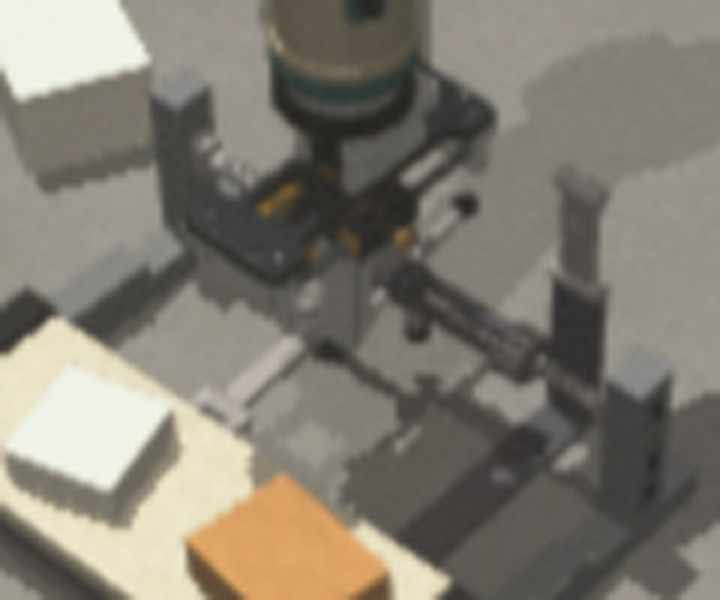

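```bash
python3 -c "
from h import *
s=st();rep();print(s['torque'])"
```

```text
t 12.6 riser X,Y,Z 50.7 0.7 86.4 rot [179.2  -1.    4.5] F riser -4.95 0.57 13.01 grip 0.5
[-0.02360384  0.91132249 -0.04554176]
```

Call:
arm_command(rows=[[0.3,0,-2.0,0],[0.3,0,-3.5,0],[-0.5,0,-3.0,0],[-1.5,0,-2.0,0],[-1.0,0,0,0],[0,0,0,0]])

```text
time_s: 13.1
ee_pos: [574.7, -105.6, 189.0]
eef_rot: [179.4, -0.5, 4.5]
wrist_force: [-0.2, 0.4, -0.1]
grip_width: 0.4
```

```bash
python3 -c "
from h import *
rep();print(st()['torque'])
c=cam('wrist','w9.png')
rep();balls(c)
print(st()['torque'])
c=cam('scene','s9.png');
cv2.imwrite('pics/s9z.png',cv2.resize(c['image'][150:290,160:330,::-1],(714,588),interpolation=cv2.INTER_CUBIC))
"
```

```text
t 13.1 riser X,Y,Z 24.3 3.2 189.0 rot [179.4  -0.5   4.5] F riser -0.18 0.43 -0.06 grip 0.4
[-0.03054759 -0.03114328 -0.01174328]
t 13.15 riser X,Y,Z 25.4 3.2 189.0 rot [179.4  -0.6   4.5] F riser 0.68 -0.08 0.62 grip 0.1
ball [318.9 213.3] 213 59.7 -0.2 z 92.4 r 59.8 phi 92.5
ball [179.  215.2] 236 -58.5 -0.1 z 96.8 r 58.6 phi -88.3
ball [246.2 238. ] 390 2.9 0.1 z 154.5 r 59.6 phi 2.8
[-0.05052561 -0.10882138  0.0016131 ]
```

View pics/w9.png

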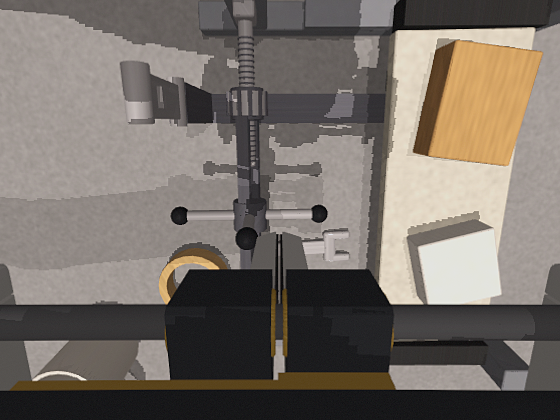

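View pics/s9z.png

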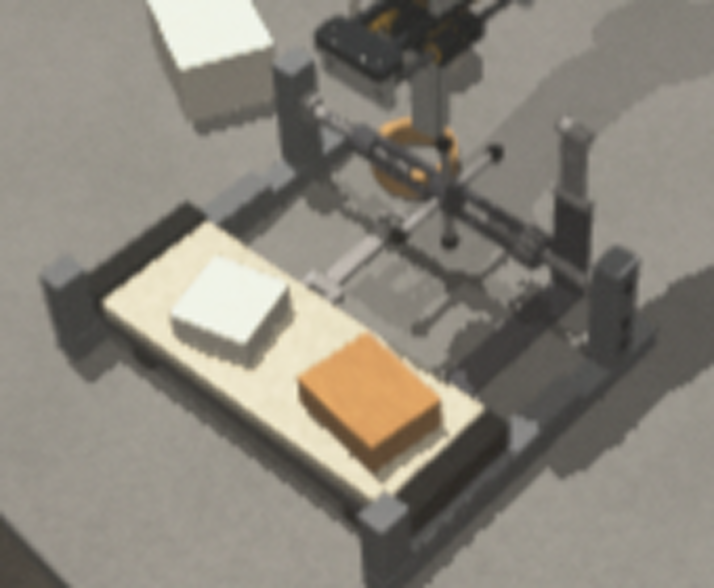

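```bash
cat >> h.py <<'E'
def rep2():
    s=st(); p=s['ee_pos']; d=p[:2]-H; f=s['wrist_force'];t=s['torque']
    X=d@EX;Z=p[2];fx=f[:2]@EX;fz=f[2];phi=np.degrees(np.arccos(np.clip((Z-103)/60,-1,1)))
    xb=60*np.sin(np.radians(phi)); zb=60*np.cos(np.radians(phi))+8
    print('t',round(s['time_s'],2),'XYZ',X.round(1),(d@EY).round(1),Z.round(1),'rot',s['eef_rot'].round(1),'F',fx.round(2),fz.round(2),'Ty',(t[:2]@EY).round(3),'phi(balltop)',phi.round(1),'M ball',((-fx)*zb/1000+fz*xb/1000).round(3))
E
python3 -c "
from h import *
rep2()"
```

```text
t 13.2 XYZ 25.7 3.4 188.4 rot [179.4  -0.6   4.5] F 0.19 -0.99 Ty -0.069 phi(balltop) 0.0 M ball -0.013
```

Call:
arm_command(rows=[[2.5,0.2,1.5,0],[1.4,0.1,2.5,0],[0,0,2.5,0],[0,0,1.0,0],[0,0,0,0]])

```text
time_s: 13.62
ee_pos: [617.8, -105.6, 104.7]
eef_rot: [179.5, -0.3, 4.6]
wrist_force: [-0.1, 0.9, 0.2]
grip_width: 0.8
```

```bash
python3 -c "
from h import *
rep2()"
```

```text
t 13.62 XYZ 67.3 -0.2 104.7 rot [179.5  -0.3   4.6] F -0.08 0.24 Ty -0.111 phi(balltop) 88.4 M ball 0.015
```

Call:
arm_command(rows=[[-0.4,0,0.3,0]])

```text
time_s: 13.7
ee_pos: [614.1, -105.5, 100.6]
eef_rot: [179.5, -0.3, 4.6]
wrist_force: [0.8, -1.2, 1.9]
grip_width: 0.4
```

```bash
python3 -c "
from h import *
rep2()"
```

```text
t 13.7 XYZ 63.7 0.2 100.6 rot [179.5  -0.3   4.6] F 0.68 1.87 Ty -0.359 phi(balltop) 92.3 M ball 0.108
```

Call:
arm_command(rows=[[0,0,0.3,0]])

```text
time_s: 13.78
ee_pos: [613.7, -105.5, 97.9]
eef_rot: [179.5, -0.2, 4.6]
wrist_force: [-2.7, -0.9, 8.3]
grip_width: 0.3
```

```bash
python3 -c "
from h import *
rep2()"
```

```text
t 13.78 XYZ 63.3 0.2 97.9 rot [179.5  -0.2   4.6] F -2.78 8.31 Ty 0.603 phi(balltop) 94.9 M ball 0.505
```

Call:
arm_command(rows=[[0,0,0.3,0]])

```text
time_s: 13.87
ee_pos: [613.8, -105.5, 96.1]
eef_rot: [179.5, -0.3, 4.6]
wrist_force: [-1.8, -0.6, 9.3]
grip_width: 0.1
```

```bash
python3 -c "
from h import *
rep2()"
```

```text
t 13.87 XYZ 63.3 0.2 96.1 rot [179.5  -0.3   4.6] F -1.85 9.26 Ty 0.409 phi(balltop) 96.6 M ball 0.554
```

Call:
arm_command(rows=[[-0.1,0,0.3,0]])

```text
time_s: 13.95
ee_pos: [613.8, -105.5, 95.0]
eef_rot: [179.5, -0.4, 4.6]
wrist_force: [-0.2, 0.8, 10.7]
grip_width: 0.4
```

```bash
python3 -c "
from h import *
rep2()"
```

```text
t 13.95 XYZ 63.3 0.2 95.0 rot [179.5  -0.4   4.6] F -0.17 10.68 Ty 0.092 phi(balltop) 97.6 M ball 0.635
```

Call:
arm_command(rows=[[0,0,0.3,0]])

```text
time_s: 14.03
ee_pos: [613.9, -105.6, 94.2]
eef_rot: [179.4, -0.5, 4.6]
wrist_force: [-3.8, 1.2, 9.6]
grip_width: 0.4
```

```bash
python3 -c "
from h import *
rep2()"
```

```text
t 14.03 XYZ 63.4 0.1 94.2 rot [179.4  -0.5   4.6] F -3.65 9.57 Ty 0.91 phi(balltop) 98.4 M ball 0.565
```

```bash
python3 -c "
from h import *
c=cam('wrist','w10.png');rep2();balls(c)
c=cam('wrist');rep2();balls(c)"
```

```text
t 14.08 XYZ 63.4 0.2 94.1 rot [179.4  -0.5   4.6] F -2.23 7.09 Ty 0.489 phi(balltop) 98.5 M ball 0.419
ball [145.1 247.7] 88 -10.1 6.0 z 97.8 r 10.5 phi -74.7
ball [ 55.6 260.8] 629 -56.8 0.1 z 102.5 r 57.3 phi -82.5
ball [145.7 296.2] 185 9.9 4.8 z 148.8 r 54.7 phi 10.4
t 14.13 XYZ 63.4 0.2 94.2 rot [179.4  -0.5   4.6] F -2.36 7.4 Ty 0.564 phi(balltop) 98.4 M ball 0.437
ball [144.9 247.5] 87 -10.3 6.3 z 98.0 r 10.8 phi -73.7
ball [ 55.3 260.9] 631 -56.8 0.1 z 102.6 r 57.3 phi -82.4
ball [146.1 296.2] 184 10.0 4.8 z 149.1 r 55.0 phi 10.5
```

Call:
arm_command(rows=[[0,0,-0.4,0],[0,0,-1.0,0],[0,0,-3.0,0],[-0.8,0,-3.5,0],[-2.5,0,-2.0,0],[0,0,0,0]])

```text
time_s: 14.63
ee_pos: [578.7, -107.1, 202.1]
eef_rot: [179.4, -0.6, 4.6]
wrist_force: [0.1, -0.2, -0.6]
grip_width: 0.5
```

```bash
python3 -c "
from h import *
c=cam('wrist','w11.png');rep2();balls(c)"
```

```text
t 14.68 XYZ 30.5 1.6 201.4 rot [179.4  -0.8   4.6] F 1.19 1.11 Ty -0.181 phi(balltop) 0.0 M ball -0.081
ball [312.4 206.8] 191 60.1 -0.6 z 90.0 r 60.3 phi 94.8
ball [178. 210.] 221 -58.3 -0.3 z 99.6 r 58.5 phi -85.5
ball [246.3 229.5] 363 5.7 -0.4 z 154.4 r 59.7 phi 5.5
```

Call:
arm_command(rows=[[2.0,0.1,2.0,0],[0.9,0.1,3.0,0],[0,0,2.8,0],[0,0,1.0,0],[0,0,0,0]])

```text
time_s: 15.1
ee_pos: [617.0, -108.2, 114.8]
eef_rot: [179.2, -1.3, 4.6]
wrist_force: [0.3, 0.5, 0.5]
grip_width: 0.4
```

```bash
python3 -c "
from h import *
rep2()"
```

```text
t 15.1 XYZ 66.3 -2.8 114.8 rot [179.2  -1.3   4.6] F 0.29 0.48 Ty -0.107 phi(balltop) 78.6 M ball 0.023
```

Call:
arm_command(rows=[[-0.4,-0.2,0.8,0],[0,0,0.4,0]])

```text
time_s: 15.27
ee_pos: [613.3, -106.3, 102.6]
eef_rot: [179.3, -1.3, 4.6]
wrist_force: [-0.7, 1.0, -0.5]
grip_width: 0.5
```

```bash
python3 -c "
from h import *
rep2()"
```

```text
t 15.27 XYZ 62.7 -0.5 102.6 rot [179.3  -1.3   4.6] F -0.59 -0.54 Ty -0.032 phi(balltop) 90.3 M ball -0.028
```

Call:
arm_command(rows=[[0,0,0.3,0]])

```text
time_s: 15.35
ee_pos: [613.6, -106.2, 100.0]
eef_rot: [179.3, -1.4, 4.6]
wrist_force: [-0.6, 1.0, -0.7]
grip_width: 0.4
```

```bash
python3 -c "
from h import *
rep2()"
```

```text
t 15.35 XYZ 63.1 -0.5 100.0 rot [179.3  -1.4   4.6] F -0.56 -0.72 Ty -0.071 phi(balltop) 92.9 M ball -0.04
```

Call:
arm_command(rows=[[0,0,0.3,0]])

```text
time_s: 15.43
ee_pos: [613.7, -106.3, 97.5]
eef_rot: [179.2, -1.4, 4.6]
wrist_force: [-2.6, 0.7, 8.5]
grip_width: 0.2
```

```bash
python3 -c "
from h import *
rep2()"
```

```text
t 15.43 XYZ 63.2 -0.6 97.5 rot [179.2  -1.4   4.6] F -2.53 8.48 Ty 0.668 phi(balltop) 95.2 M ball 0.513
```

Call:
arm_command(rows=[[0,0,0.3,0]])

```text
time_s: 15.52
ee_pos: [613.9, -106.2, 95.8]
eef_rot: [179.2, -1.5, 4.6]
wrist_force: [-3.6, 1.2, 9.8]
grip_width: 0.3
```

```bash
python3 -c "
from h import *
rep2()"
```

```text
t 15.52 XYZ 63.4 -0.6 95.8 rot [179.2  -1.5   4.6] F -3.49 9.75 Ty 0.77 phi(balltop) 96.9 M ball 0.584
```

Call:
arm_command(rows=[[0,0,0.3,0]])

```text
time_s: 15.6
ee_pos: [614.0, -106.2, 94.3]
eef_rot: [179.2, -1.5, 4.5]
wrist_force: [-3.4, 0.8, 11.1]
grip_width: 0.3
```

```bash
python3 -c "
from h import *
rep2()"
```

```text
t 15.6 XYZ 63.4 -0.5 94.3 rot [179.2  -1.5   4.5] F -3.36 11.1 Ty 0.801 phi(balltop) 98.4 M ball 0.656
```

Call:
arm_command(rows=[[0,0,0.3,0]])

```text
time_s: 15.68
ee_pos: [614.0, -106.3, 93.1]
eef_rot: [179.1, -1.5, 4.5]
wrist_force: [-3.8, 0.5, 11.1]
grip_width: 0.7
```

```bash
python3 -c "
from h import *
rep2()"
```

```text
t 15.68 XYZ 63.5 -0.6 93.1 rot [179.1  -1.5   4.5] F -3.74 11.07 Ty 1.022 phi(balltop) 99.5 M ball 0.648
```

Call:
arm_command(rows=[[0,0,0.2,0],[0,0,0.16,0],[0,0,0.13,0],[0,0,0.1,0]])

```text
time_s: 16.02
ee_pos: [615.4, -106.3, 93.3]
eef_rot: [179.0, -1.8, 4.5]
wrist_force: [-0.1, -0.0, 3.0]
grip_width: 0.6
```

```bash
python3 -c "
from h import *
rep2()"
```

```text
t 16.02 XYZ 64.9 -0.7 93.3 rot [179.   -1.8   4.5] F -0.1 3.0 Ty 0.083 phi(balltop) 99.3 M ball 0.177
```

Call:
arm_command(rows=[[0,0,0.07,0],[0,0,0.05,0],[0,0,0.03,0]])

```text
time_s: 16.27
ee_pos: [616.9, -106.4, 93.1]
eef_rot: [179.0, -2.0, 4.5]
wrist_force: [-0.9, 0.0, 2.8]
grip_width: 0.5
```

```bash
python3 -c "
from h import *
rep2()"
```

```text
t 16.27 XYZ 66.3 -0.9 93.1 rot [179.   -2.    4.5] F -0.86 2.77 Ty -0.048 phi(balltop) 99.5 M ball 0.162
```

Call:
arm_command(rows=[[0,0,0.0,0],[0,0,-0.02,0],[0,0,-0.04,0]])

```text
time_s: 16.52
ee_pos: [617.4, -106.4, 93.6]
eef_rot: [179.0, -2.0, 4.5]
wrist_force: [-0.1, -0.1, 2.0]
grip_width: 0.1
```

```bash
python3 -c "
from h import *
rep2()"
```

```text
t 16.52 XYZ 66.8 -1.0 93.6 rot [179.   -2.    4.5] F -0.11 2.02 Ty -0.069 phi(balltop) 99.0 M ball 0.12
```

Call:
arm_command(rows=[[0,0,-0.05,0],[0,0,-0.05,0],[0,0,-0.05,0]])

```text
time_s: 16.77
ee_pos: [617.3, -106.4, 94.7]
eef_rot: [179.0, -2.0, 4.5]
wrist_force: [-0.2, 0.8, 1.0]
grip_width: 0.4
```

```bash
python3 -c "
from h import *
rep2()"
```

```text
t 16.77 XYZ 66.8 -1.0 94.7 rot [179.   -2.    4.5] F -0.11 0.97 Ty -0.119 phi(balltop) 97.9 M ball 0.058
```

Call:
arm_command(rows=[[0,0,-0.05,0],[0,0,-0.05,0],[0,0,-0.05,0]])

```text
time_s: 17.02
ee_pos: [617.3, -106.4, 96.0]
eef_rot: [179.0, -2.0, 4.5]
wrist_force: [0.9, -0.1, 0.6]
grip_width: 0.5
```

```bash
python3 -c "
from h import *
rep2()"
```

```text
t 17.02 XYZ 66.7 -1.0 96.0 rot [179.   -2.    4.5] F 0.85 0.6 Ty -0.172 phi(balltop) 96.7 M ball 0.035
```

Call:
arm_command(rows=[[0,0,-0.05,0],[0,0,-0.05,0],[0,0,-0.05,0]])

```text
time_s: 17.27
ee_pos: [616.5, -106.5, 97.2]
eef_rot: [179.0, -1.9, 4.5]
wrist_force: [-0.0, 0.4, -0.0]
grip_width: 0.5
```

```bash
python3 -c "
from h import *
c=cam('wrist');rep2();balls(c)"
```

```text
t 17.32 XYZ 66.0 -1.1 97.3 rot [179.   -1.9   4.5] F -0.53 -0.1 Ty -0.058 phi(balltop) 95.5 M ball -0.005
ball [141.1 245.7] 80 -10.5 5.6 z 98.0 r 10.9 phi -74.2
ball [ 52.8 257.5] 617 -57.3 0.1 z 100.1 r 57.5 phi -84.9
ball [138.1 295. ] 288 7.7 4.5 z 150.3 r 55.8 phi 7.9
```

Call:
arm_command(rows=[[-0.2,-0.1,0.08,0],[0,0,0.08,0]])

```text
time_s: 17.48
ee_pos: [615.5, -106.0, 96.3]
eef_rot: [179.0, -2.1, 4.5]
wrist_force: [-1.4, 0.7, 5.6]
grip_width: 0.7
```

```bash
python3 -c "
from h import *
rep2()"
```

```text
t 17.48 XYZ 65.0 -0.4 96.3 rot [179.   -2.1   4.5] F -1.32 5.62 Ty 0.288 phi(balltop) 96.4 M ball 0.337
```

Call:
arm_command(rows=[[0,0,0.1,0],[0,0,0.1,0]])

```text
time_s: 17.65
ee_pos: [615.9, -106.0, 96.0]
eef_rot: [178.9, -2.1, 4.5]
wrist_force: [-2.1, -0.1, 7.6]
grip_width: 0.6
```

```bash
python3 -c "
from h import *
rep2()"
```

```text
t 17.65 XYZ 65.3 -0.5 96.0 rot [178.9  -2.1   4.5] F -2.06 7.63 Ty 0.421 phi(balltop) 96.7 M ball 0.457
```

Call:
arm_command(rows=[[0,0,0.15,0],[0,0,0.15,0]])

```text
time_s: 17.82
ee_pos: [615.9, -106.0, 95.1]
eef_rot: [178.9, -2.1, 4.5]
wrist_force: [-3.2, -0.5, 9.6]
grip_width: 0.4
```

```bash
python3 -c "
from h import *
rep2()"
```

```text
t 17.82 XYZ 65.4 -0.5 95.1 rot [178.9  -2.1   4.5] F -3.26 9.63 Ty 0.5 phi(balltop) 97.6 M ball 0.573
```

Call:
arm_command(rows=[[0,0,0.2,0],[0,0,0.2,0]])

```text
time_s: 17.98
ee_pos: [616.6, -105.9, 93.6]
eef_rot: [178.8, -2.2, 4.5]
wrist_force: [-1.9, -0.1, 9.4]
grip_width: 0.5
```

```bash
python3 -c "
from h import *
rep2()"
```

```text
t 17.98 XYZ 66.0 -0.5 93.6 rot [178.8  -2.2   4.5] F -1.92 9.41 Ty 0.273 phi(balltop) 99.0 M ball 0.555
```

Call:
arm_command(rows=[[-0.2,0,0.25,0],[0,0,0.25,0]])

```text
time_s: 18.15
ee_pos: [618.7, -105.7, 92.0]
eef_rot: [178.7, -2.7, 4.5]
wrist_force: [0.4, 0.9, 3.5]
grip_width: 0.8
```

```bash
python3 -c "
from h import *
rep2()"
```

```text
t 18.15 XYZ 68.2 -0.4 92.0 rot [178.7  -2.7   4.5] F 0.47 3.54 Ty -0.119 phi(balltop) 100.6 M ball 0.21
```

Call:
arm_command(rows=[[-0.1,0,0.25,0]])

```text
time_s: 18.23
ee_pos: [619.7, -105.6, 90.9]
eef_rot: [178.7, -3.0, 4.5]
wrist_force: [1.9, 0.6, 8.7]
grip_width: 0.6
```

```bash
python3 -c "
from h import *
rep2()"
```

```text
t 18.23 XYZ 69.2 -0.4 90.9 rot [178.7  -3.    4.5] F 1.91 8.65 Ty -0.312 phi(balltop) 101.6 M ball 0.516
```

Call:
arm_command(rows=[[0,0,-0.7,0],[-0.5,0,-0.7,0],[-1.0,0,0,0],[0,0,0,0]])

```text
time_s: 18.57
ee_pos: [602.3, -106.1, 105.5]
eef_rot: [178.7, -2.9, 4.5]
wrist_force: [-0.4, -0.2, -0.4]
grip_width: 0.2
```

```bash
python3 -c "
from h import *
c=cam('wrist','w12.png');rep2();balls(c)"
```

```text
t 18.62 XYZ 53.2 0.6 105.9 rot [178.7  -3.    4.6] F 0.79 0.01 Ty -0.023 phi(balltop) 87.3 M ball -0.008
ball [ 86.5 254.5] 538 -57.6 0.2 z 99.2 r 57.7 phi -85.8
```

View pics/w12.png

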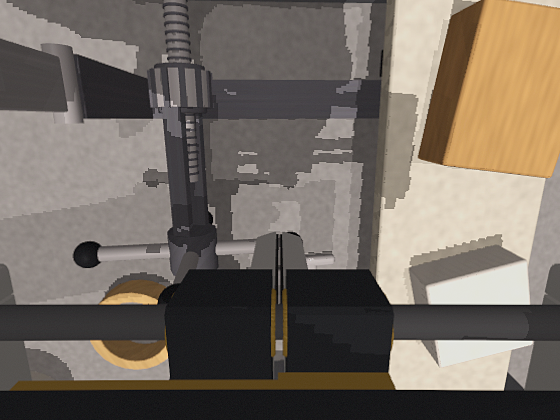

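Call:
arm_command(rows=[[0.4,0,0.5,0],[0,0,0.3,0],[0,0,0.15,0]])

```text
time_s: 18.87
ee_pos: [609.2, -105.9, 97.1]
eef_rot: [178.7, -3.1, 4.5]
wrist_force: [-3.4, 0.2, 9.2]
grip_width: 0.6
```

```bash
python3 -c "
from h import *
rep2()"
```

```text
t 18.87 XYZ 58.7 0.2 97.1 rot [178.7  -3.1   4.5] F -3.34 9.18 Ty 0.744 phi(balltop) 95.7 M ball 0.555
```

Call:
arm_command(rows=[[0,0,0.15,0],[0,0,0.2,0]])

```text
time_s: 19.03
ee_pos: [609.2, -105.9, 94.3]
eef_rot: [178.7, -3.0, 4.5]
wrist_force: [-4.6, 1.9, 10.9]
grip_width: 0.2
```

```bash
python3 -c "
from h import *
rep2()"
```

```text
t 19.03 XYZ 58.7 0.2 94.3 rot [178.7  -3.    4.5] F -4.44 10.89 Ty 0.802 phi(balltop) 98.4 M ball 0.644
```

Call:
arm_command(rows=[[0,0,0.2,0],[0,0,0.2,0]])

```text
time_s: 19.2
ee_pos: [609.2, -105.9, 91.8]
eef_rot: [178.6, -2.9, 4.5]
wrist_force: [-4.2, 0.8, 13.4]
grip_width: 0.5
```

```bash
python3 -c "
from h import *
rep2()"
```

```text
t 19.2 XYZ 58.7 0.2 91.8 rot [178.6  -2.9   4.5] F -4.08 13.39 Ty 0.943 phi(balltop) 100.7 M ball 0.776
```

Call:
arm_command(rows=[[0,0,0.16,0],[0,0,0.12,0],[0,0,0.09,0],[0,0,0.06,0],[0,0,0.04,0],[0,0,0.02,0]])

```text
time_s: 19.7
ee_pos: [609.1, -105.9, 91.5]
eef_rot: [178.4, -2.7, 4.5]
wrist_force: [-2.1, 0.3, 4.9]
grip_width: 0.5
```

```bash
python3 -c "
from h import *
rep2()"
```

```text
t 19.7 XYZ 58.6 0.2 91.5 rot [178.4  -2.7   4.5] F -2.07 4.88 Ty 0.294 phi(balltop) 101.1 M ball 0.28
```

Call:
arm_command(rows=[[0,0,0,0],[0,0,-0.02,0],[0,0,-0.03,0],[0,0,-0.04,0]])

```text
time_s: 20.03
ee_pos: [609.1, -105.9, 92.4]
eef_rot: [178.4, -2.6, 4.5]
wrist_force: [-0.8, -0.7, 3.5]
grip_width: 0.6
```

```bash
python3 -c "
from h import *
rep2()"
```

```text
t 20.03 XYZ 58.6 0.2 92.4 rot [178.4  -2.6   4.5] F -0.83 3.5 Ty 0.224 phi(balltop) 100.1 M ball 0.205
```

Call:
arm_command(rows=[[0,0,-0.04,0],[0,0,-0.04,0],[0,0,-0.04,0],[0,0,-0.04,0]])

```text
time_s: 20.37
ee_pos: [609.2, -105.9, 93.7]
eef_rot: [178.4, -2.6, 4.5]
wrist_force: [-1.4, -0.5, 3.2]
grip_width: 0.4
```

```bash
python3 -c "
from h import *
rep2()"
```

```text
t 20.37 XYZ 58.7 0.2 93.7 rot [178.4  -2.6   4.5] F -1.45 3.17 Ty 0.173 phi(balltop) 98.9 M ball 0.186
```

Call:
arm_command(rows=[[0,0,-0.04,0],[0,0,-0.04,0],[0,0,-0.04,0],[0,0,-0.04,0]])

```text
time_s: 20.7
ee_pos: [609.2, -105.9, 95.0]
eef_rot: [178.4, -2.6, 4.5]
wrist_force: [-0.2, -0.8, 1.5]
grip_width: 0.3
```

```bash
python3 -c "
from h import *
rep2()"
```

```text
t 20.7 XYZ 58.7 0.2 95.0 rot [178.4  -2.6   4.5] F -0.23 1.52 Ty 0.057 phi(balltop) 97.6 M ball 0.091
```

Call:
arm_command(rows=[[0,0,-0.04,0],[0,0,-0.04,0],[0,0,-0.04,0],[0,0,-0.05,0],[0,0,-0.06,0]])

```text
time_s: 21.12
ee_pos: [609.1, -105.8, 96.9]
eef_rot: [178.5, -2.6, 4.5]
wrist_force: [-0.8, -0.2, 0.2]
grip_width: 0.6
```

```bash
python3 -c "
from h import *
rep2()"
```

```text
t 21.12 XYZ 58.6 0.3 96.9 rot [178.5  -2.6   4.5] F -0.77 0.24 Ty -0.035 phi(balltop) 95.8 M ball 0.016
```

Call:
arm_command(rows=[[0,0,-0.1,0],[0,0,-0.3,0],[0.3,0,-1.5,0],[0,0,-3.5,0],[-0.8,0,-3.5,0],[-2.5,0,-1.5,0],[0,0,0,0]])

```text
time_s: 21.7
ee_pos: [572.3, -104.2, 201.6]
eef_rot: [178.6, -2.3, 4.6]
wrist_force: [-0.8, -0.0, -0.1]
grip_width: 0.6
```

```bash
python3 -c "
from h import *
c=cam('wrist','w13.png');rep2();balls(c)"
```

```text
t 21.75 XYZ 24.7 5.0 201.3 rot [178.6  -2.5   4.6] F 1.37 0.38 Ty -0.108 phi(balltop) 0.0 M ball -0.093
ball [315.2 208.4] 187 59.7 -0.5 z 89.3 r 59.9 phi 95.5
ball [180.9 213.4] 230 -58.3 -0.3 z 100.2 r 58.5 phi -84.9
ball [252.7 232.5] 303 5.2 0.9 z 154.2 r 59.4 phi 5.0
```

View pics/w13.png

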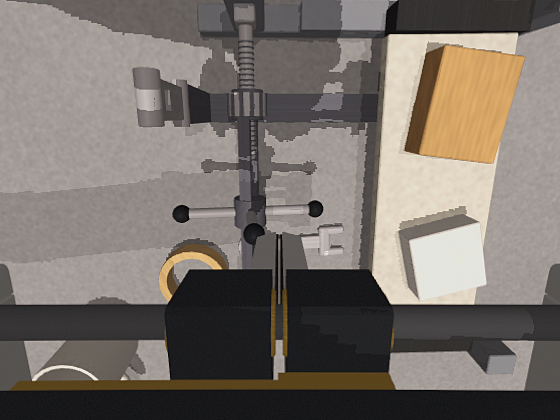

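Call:
arm_command(rows=[[-3.5,0,0,0],[-3.5,0,0,0],[-3.5,0,0,0],[-0.3,-2.5,0,0],[0,-2.5,0,0],[0,-2.5,0,0],[0,-1.0,0.5,0],[0,0,0,0]])

```text
time_s: 22.42
ee_pos: [457.9, -27.3, 185.6]
eef_rot: [178.7, -2.5, 4.2]
wrist_force: [-0.2, 0.3, -0.5]
grip_width: 0.1
```

```bash
python3 -c "
from h import *
c=cam('wrist','w14.png');rep2()"
```

```text
t 22.47 XYZ -85.4 89.9 186.0 rot [178.7  -2.6   4.2] F -0.17 -0.07 Ty -0.046 phi(balltop) 0.0 M ball 0.011
```

View pics/w14.png

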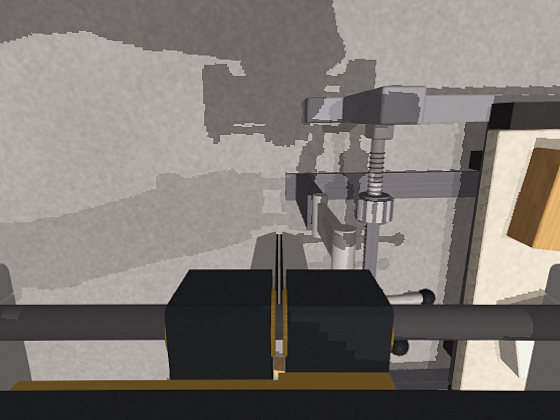

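Call:
arm_command(rows=[[1.0,-0.1,0.8,0],[1.0,0,0.3,0],[1.2,0,0.1,0],[1.2,0,0.2,0],[1.2,0,0.3,0],[1.2,0,0.5,0]])

```text
time_s: 22.97
ee_pos: [527.9, -28.3, 164.7]
eef_rot: [178.6, -2.1, 3.9]
wrist_force: [-0.8, 0.9, 0.4]
grip_width: 0.0
```

```bash
python3 -c "
from h import *
rep2()"
```

```text
t 22.97 XYZ -16.1 84.1 164.7 rot [178.6  -2.1   3.9] F -0.73 0.43 Ty 0.103 phi(balltop) 0.0 M ball 0.05
```

Call:
arm_command(rows=[[-0.2,-0.5,-1.5,0],[0,0,-1.5,0],[1.5,0,0,0],[1.5,0,0,0],[0,0,0,0]])

```text
time_s: 23.38
ee_pos: [560.3, -26.8, 194.1]
eef_rot: [178.6, -1.9, 3.4]
wrist_force: [0.5, 0.3, 0.6]
grip_width: 0.2
```

```bash
python3 -c "
from h import *
c=cam('wrist','w15.png');rep2()"
```

```text
t 23.43 XYZ 14.5 82.8 193.7 rot [178.6  -1.8   3.4] F 0.16 0.26 Ty -0.075 phi(balltop) 0.0 M ball -0.011
```

View pics/w15.png

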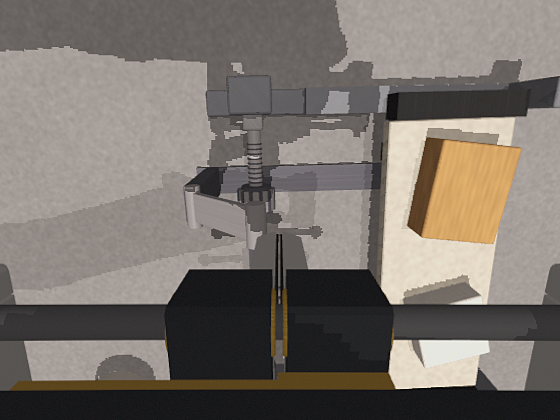

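Call:
arm_command(rows=[[-0.3,-0.9,0.8,-0.02],[0,0,1.2,0],[0.1,0,1.2,0],[0.1,0,1.2,0],[0.2,0,1.2,0]])

```text
time_s: 23.85
ee_pos: [575.4, -18.5, 141.9]
eef_rot: [178.5, -3.8, 4.8]
wrist_force: [1.1, 0.4, 1.2]
grip_width: 0.5
```

```bash
python3 -c "
from h import *
c=cam('wrist','w16.png');rep2()"
```

```text
t 23.9 XYZ 32.6 90.1 140.1 rot [178.5  -3.8   4.8] F 9.38 0.19 Ty -2.144 phi(balltop) 51.8 M ball -0.414
```

View pics/w16.png

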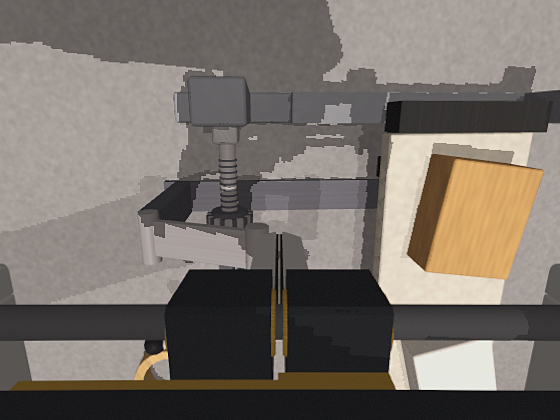

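Call:
arm_command(rows=[[0.2,0,-1.5,0],[0,0,-2.0,0],[-1.8,-0.1,-0.3,0],[-1.5,0,0,0],[0,0,0,0]])

```text
time_s: 24.32
ee_pos: [535.4, -17.5, 172.1]
eef_rot: [178.6, -3.2, 5.1]
wrist_force: [-0.5, 0.5, 0.7]
grip_width: 0.5
```

```bash
python3 -c "
from h import *
rep2()"
```

```text
t 24.32 XYZ -7.7 94.3 172.1 rot [178.6  -3.2   5.1] F -0.42 0.73 Ty 0.002 phi(balltop) 0.0 M ball 0.029
```

Call:
arm_command(rows=[[0.7,0.2,0.8,0],[0,0,1.0,0],[0,0,1.0,0],[0,0,0.8,0]])

```text
time_s: 24.65
ee_pos: [545.8, -19.3, 133.6]
eef_rot: [178.6, -3.3, 5.2]
wrist_force: [0.8, 0.1, 0.4]
grip_width: 0.3
```

```bash
python3 -c "
from h import *
rep2()"
```

```text
t 24.65 XYZ 2.5 91.6 133.6 rot [178.6  -3.3   5.2] F 0.83 0.42 Ty -0.096 phi(balltop) 59.3 M ball -0.01
```

Call:
arm_command(rows=[[0,0,0.6,0],[0,0,0.5,0]])

```text
time_s: 24.82
ee_pos: [546.6, -19.2, 119.2]
eef_rot: [178.7, -3.1, 5.2]
wrist_force: [1.0, -0.6, 1.0]
grip_width: 0.5
```

```bash
python3 -c "
from h import *
c=cam('wrist','w17.png');rep2()"
```

```text
t 24.87 XYZ 3.2 91.7 118.6 rot [178.7  -3.1   5.2] F 0.0 0.0 Ty -0.047 phi(balltop) 74.9 M ball 0.0
```

View pics/w17.png

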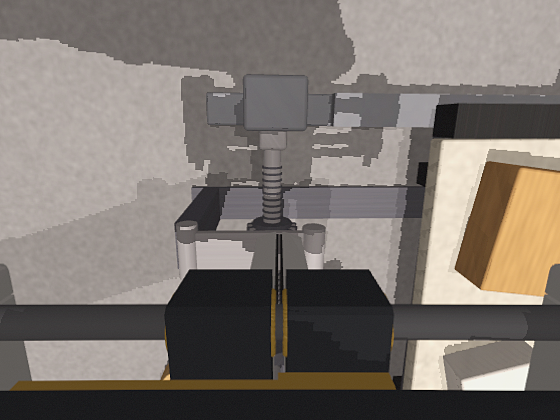

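Call:
arm_command(rows=[[0,0,0.2,0],[0,0,0.2,0]])

```text
time_s: 25.03
ee_pos: [546.7, -19.2, 117.8]
eef_rot: [178.6, -3.1, 5.2]
wrist_force: [-10.1, 0.4, 33.1]
grip_width: 0.3
```

```bash
python3 -c "
from h import *
rep2()"
```

```text
t 25.03 XYZ 3.4 91.6 117.8 rot [178.6  -3.1   5.2] F -10.08 33.11 Ty 2.094 phi(balltop) 75.7 M ball 2.155
```

Call:
arm_command(rows=[[0,0,0.2,0],[0,0,0.15,0]])

```text
time_s: 25.2
ee_pos: [546.6, -19.2, 118.2]
eef_rot: [178.4, -3.1, 5.2]
wrist_force: [-2.7, 0.9, 9.2]
grip_width: 0.3
```

```bash
python3 -c "
from h import *
rep2()"
```

```text
t 25.2 XYZ 3.3 91.7 118.2 rot [178.4  -3.1   5.2] F -2.61 9.2 Ty 0.585 phi(balltop) 75.3 M ball 0.594
```

Call:
arm_command(rows=[[0,0,-1.0,0],[0,0,-3.0,0],[0,0,-3.5,0],[0,3.0,-2.0,0],[0,3.5,0,0],[0,2.5,0,0],[0,0,0,0]])

```text
time_s: 25.78
ee_pos: [549.5, -106.5, 221.5]
eef_rot: [178.3, -3.1, 5.7]
wrist_force: [-0.5, 0.1, -0.1]
grip_width: 0.6
```

```bash
python3 -c "
from h import *
c=cam('wrist','w18.png');rep2();balls(c);C=cloud(c);np.save('w18.npy',C)
c=cam('scene','s18.png');
cv2.imwrite('pics/s18z.png',cv2.resize(c['image'][150:290,160:330,::-1],(714,588),interpolation=cv2.INTER_CUBIC))
"
```

```text
t 25.83 XYZ -0.9 7.1 221.3 rot [178.4  -3.1   5.8] F -0.45 -0.4 Ty -0.027 phi(balltop) 0.0 M ball 0.031
ball [332.9 202.5] 155 59.2 -0.1 z 89.0 r 59.5 phi 95.8
ball [208.6 205.2] 197 -59.0 -0.4 z 100.4 r 59.2 phi -84.8
```

View pics/w18.png

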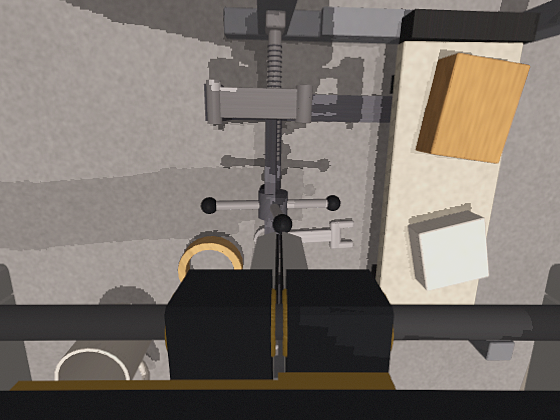

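View pics/s18z.png

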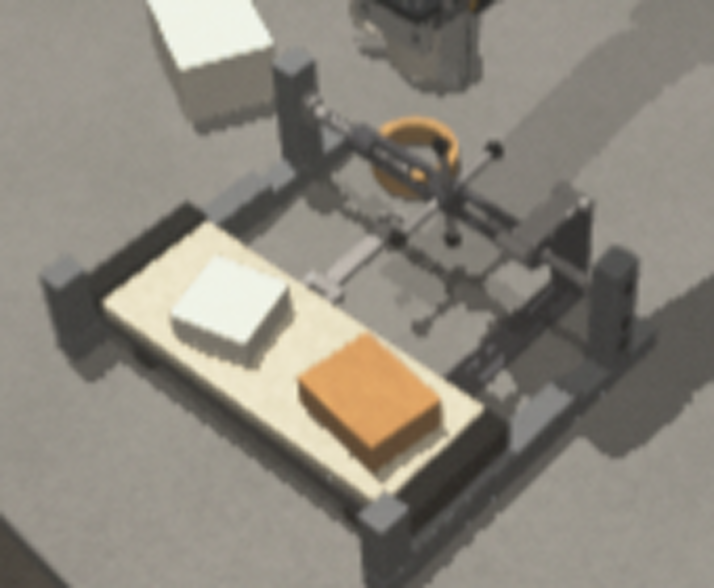

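```bash
python3 -c "
from h import *
C=np.load('w18.npy')
for u in (212,225,240,260,280,292,304):
    p=np.nanmedian(C[98:110,u-2:u+3].reshape(-1,3),axis=0); d=p[:2]-H; print(u,(d@EX).round(1),(d@EY).round(1),p[2].round(1))
c=cam('side','d18.png'); cv2.imwrite('pics/d18z.png',cv2.resize(c['image'][155:275,195:345,::-1],(750,600),interpolation=cv2.INTER_CUBIC))
rep()
"
```

```text
212 -50.6 88.5 120.2
225 -40.5 88.6 117.5
240 -28.3 89.1 117.4
260 -12.0 89.2 117.6
280 4.4 89.5 117.6
292 14.3 90.0 117.5
304 23.8 89.8 121.4
t 25.93 riser X,Y,Z -1.1 11.3 220.6 rot [178.6  -3.    6.1] F riser 0.09 0.47 0.11 grip 0.6
```

View pics/d18z.png

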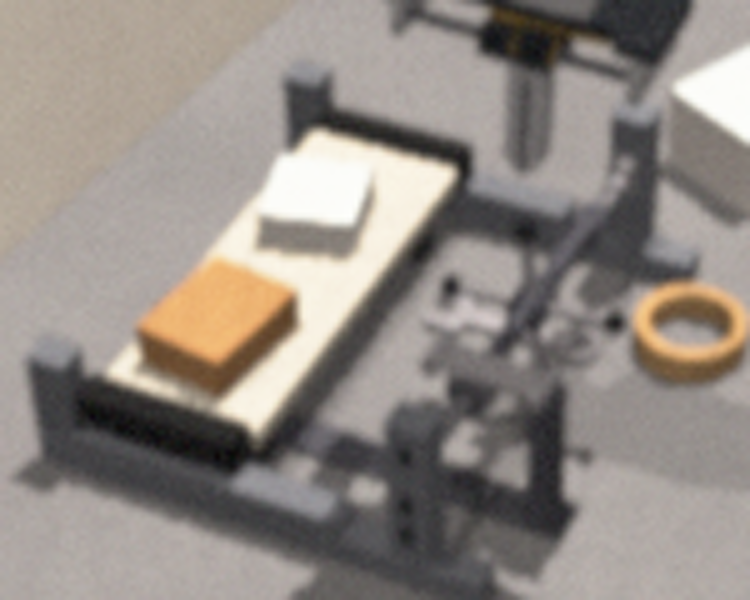

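```bash
python3 -c "
from plant import ctrl
print(ctrl.job_done())"
```

```text
the job is handed in; nothing more can be done
None
```

I wound the turnbuckle until both frames gripped the board, folded the keeper fully down over the collar, and handed the job in at about 26 s. The main doubt is that one early press went too hard and may have passed the crush limit.

**Tightening**
- I turned it by pushing and pressing the bars about 0.55 turn, until it stiffened at a bar angle of roughly 93–95°.
- **Early press:** on the first tightening press I overshot. It peaked at about 21 N near a ball, which I work out as about 1.15–1.2 N m. That is right at the 1.15 crush limit, so I cannot rule out that the board was crushed for a moment. The pictures show no damage.
- **Let go:** the thread did not fully hold where it was wound. It sprang back about 10° after that first press, and a few degrees each time after.
- **Final wind:** I wound it to about 0.78 N m (13.4 N at the ball) and let it off slowly; it came back to about 95.5°. I didn't press it again after that. At much the same rest angle earlier it took about 0.5 N m to move the bar, so the grip left is inside 0.45–0.9 but near the low end.

**Last checks**
- **Bar:** it stayed at 95.5–95.8° for the 4 s before hand-in, including while I folded the keeper.
- **Keeper:** the flap's top measured 117.4–117.6 mm along its length, so it lies level. It met a firm stop; that press briefly reached 33 N at the finger.
- **Board:** both rubber faces look tight against its ends.
- **Everything else:** nothing else looked moved in the views I checked (I did not look specifically at the bottle), and the arm was clear of everything.

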